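# Prop open the hood of the colour box

### The arm

A 6-joint arm with a two-finger parallel gripper is mounted at the origin on the work surface. World frame = base frame: x ahead of the robot, y to its left, z up, the work surface at z = 0. Lengths are in mm, angles in degrees, forces in N, time in s.
With the tool pointing down it reaches from about 300 to 850 mm from the base axis. Payload 4.2 kg.
Tool frame: the origin (TCP) lies midway between the tips of the shut fingers; the grasp point (between the pads) lies 19 mm behind it (env.grasp_offset is the distance from the TCP to the grasp point, in mm); z points along the fingers, y is the line along which they close (so a half turn about z gives the same grasp; the last joint's range is limited). The gripper opens to 91 mm and grips with 3 to 60 N. Pads are 32 mm wide; open, the fingers measure 118 mm over their backs; the gripper's body (76 mm by 178 mm) begins 60 mm behind the grasp point.
Start: joints at [-77.063, 18.312, 89.639, -0, 72.044, -1.146], TCP at [139.918, -557.733, 213.976] pointing down, gripper open.
Joint ranges: [-177.97, 177.97], [-48.28, 115.42], [12.27, 149.76], [-77.06, 257.06], [2.81, 150.46], [-146.56, 146.56]. Speed limits (degrees/s): [147.25, 147.25, 180, 180, 180, 180].

### API

Orientations are given as [roll, pitch, yaw] about the fixed x, y, z axes, in that order (R = Rz(yaw) Ry(pitch) Rx(roll)).
In Python, from workcell import env, optics gives the robot as it stands. The module is installed in compiled form; this text tells all that it offers.
- The arm moves only by the tool send_rows, never from a script. Its argument "targets" is a list that holds one entry, the list of rows, each a list of 7 numbers: the turn, a rotation vector about the world's x, y, z scaled (see below), then the shift along the world's x, y, z scaled (see below), then the closure, from -1 (fully open) to 1 (shut). In form: [[[rx, ry, rz, x, y, z, gripper], ...]]. A call has 1 to 12 rows; each row shifts and turns the commanded pose from where the row before left it; what a row does not reach is not made up. The controller multiplies each number of a shift by 0.2 m and each number of a turn by pi/2 rad. A row lasts 1/10 s, in which the tool goes at most 50 mm and 8.59 degrees, less where a joint would pass 70% of its speed; a pose out of reach is approached as far as the arm can. A call with a number of a shift or a turn outside -1 to 1 is refused whole. A call with a gripper value outside its range is refused whole. The fingers move at their own pace and stop on an object; "grip_force" is the grip in N (left out, the last holds). Time passes only in rows, so rows that do not move let the fingers close. It gives the time, the measured TCP pose, the force, the opening and the grip force at its end, in the units of the state.
- env.state(): the state, without advancing time (a new reading comes with each control period).
- optics.grab_frame(name): name is "scene" or "top"; returns (picture, depth): 400x640x3 uint8, red, green, blue; 400x640 float32, mm along the optical axis (not along the pixel's ray), 0 where there is no reading.
- optics.camera_info(name): a dict with "camera_matrix" (3x3 intrinsics, pixels), "k1" (the pictures are not rectified: a ray, as slopes to the right and down, at radius r is drawn at 1 + k1 r^2 times it, then the intrinsics apply), "R" (3x3) and "t" (3): a world point X has camera coordinates R X + t. Camera axes: x right, y down, z forward; pixel columns grow to the right and rows downward; lengths in mm; the calibration is good to about 2 mm. A picture is of the moment at which its call begins. camera_info takes no time and is no camera call.
- env.job_done(): hands the job in; it is judged then, once.
Trained networks look in the newest picture that a camera, given by its name, has taken for a name from the list of things; names that differ only in an ending like _2 or _b are one class to them, and where a whole thing is asked for, a point or a joint stands for the part that bears it (a point fixed in the world has none). Each returns a list of dicts, best first, with "conf" (0 to 1); they miss things now and then, are a little off and sometimes report something else, mostly with a low value. They report only what shows in the picture. A call takes as long as a camera call.
- optics.silhouettes(camera, name): "mask" (400x640 bool, what is visible of it) and "at" ([column, row] in pixels, amid what is visible of it).
- optics.place_of(camera, name): "at" ([column, row] in pixels: a listed point, or the origin of a listed thing).
The state is a dict: "time_s": time; "qpos": joint angles; "qvel": joint speeds; "effort": joint torques, N m; "ee_pos": TCP position; "ee_rot": TCP orientation; "force": force on the tool from outside, world axes, zero at the start; "torque": the same for the moment, N m; "gripper_width": finger opening in mm; "gripper_force": force on a finger pad.
Only numpy, scipy, OpenCV 4.12 (cv2) and the standard library are available. Lean on these libraries where they do the work, as an engineer would, in place of code of your own. Each camera call takes 0.05 s, during which the arm holds its last target. There are 200 camera calls.

### The job

Open the colour box for printing: lift its green hood by the bar handle until it is right up at its stop, then swing the steel prop rod at the box's side up under the catch on the hood. Lower the hood gently onto the rod so that the bent end of the rod sits fully home in the catch and the rod holds the hood open; never let the hood drop, and leave everything else on the table where it is.

Things in the scene. Friction and masses are not known exactly. Their poses are not given: they have to be found in the camera images.
- colour_box: the green sheet-steel colour box, 220 deep x 300 wide x 84 mm high, fixed to the table, with a yellow inked pad inside. Origin: centre of its underside on the table. Its x axis points from the front (handle side, nearest the robot) to the hinge at the back, y to the left side, z up; the rod is on its right (-y) side.
- hood (a joint): hood angle, rad: 0 shut, grows as the front edge rises, stop at 1.047 (60 degrees); 0.768 when it rests on the rod. Hinge axis along the box's y. Stiff hinges: the 0.7 kg hood stays up by itself if left above 0.95 rad but falls shut if left below 0.88. Lifting takes 6 N at the handle, pushing it down from the stop under 1 N.
- hood_hinge (a point): middle of the hood's hinge axis, at the box's back top edge, 88 mm above the table. Its axes turn with the hood: when shut they are the box's axes, -x points along the hood to the handle.
- hood_handle (a point): middle of the round steel bar handle on the hood's front edge: 11 mm thick, 110 mm long, parallel to the hinge axis, on two posts 94 mm apart, 30 mm of free gap to the hood's front skirt. It is 258 mm from the hinge axis and, shut, 80 mm above the table (8 mm under the hinge plane). The round bar can turn between the fingers.
- prop_rod (a joint): swing angle of the prop rod, rad: 0 level along the box's right side with its free end towards the hinge, grows as that end swings up and towards the front (1.571 upright), range 0 to 1.6. Starts between 0 and 0.3. The stiff pivot (0.2 N m) keeps the rod at any angle it is left at. It reads 1.057 when it holds the hood; set it within 0.08 of that and the catch will find it.
- rod_pivot (a point): pivot of the prop rod, in the middle of the rod, on the box's right side near the front: 190 mm ahead of the hinge axis, 53 mm above the table, 191 mm to the right of the box's middle. The rod turns about the box's y axis.
- rod_grip (a point): middle of the red sleeve on the prop rod, where it is taken: 16 mm thick, 46 mm long along the rod, 90 mm from the pivot. The 9 mm rod runs 38 mm outside the side of box and hood, so 30 mm is free between sleeve and side. The raised hood stands over it: reach it with the tool leaning back towards the front of the box.
- rod_tip (a point): point on the rod's bent end: 150 mm from the pivot the rod turns 90 degrees inward and makes a finger 9 mm thick, 34 mm long, parallel to the hinge axis. This point is on the finger's axis, 27.5 mm inward of the sleeve's line, where it meets the catch.
- socket_seat (a point): seat of the steel catch on the hood's right skirt: where rod_tip must end, 150 mm from the hinge axis, 12 mm under the hinge plane. The catch is an upside-down U, 15 mm wide inside, 16 mm deep sideways; its flared lips make a mouth 37 mm wide (rear lip ends 19, front lip 29 mm below the seat). It comes down over the rod's finger as the hood is lowered. Axes as hood_hinge.
- block_flower: bystander: wooden hand printing block 85 x 70 mm with a round grip, 65 mm high, right of the box. Origin: centre of its underside.
- block_corner: bystander: wooden hand printing block 60 x 60 mm with a round grip, 63 mm high, in front of the box to the right. Origin: centre of its underside.
- block_border: bystander: long maroon printing block 120 x 36 mm with a round grip, 61 mm high, left of the box. Origin: centre of its underside.
- colour_jar: bystander: amber jar with yellow cap, 60 mm across, 70 mm high, right of the box beside the rod. Origin: centre of its underside.
- steel_bowl: bystander: steel bowl 110 mm across, 45 mm high. Origin: centre of its underside.
- brush: bystander: brush 180 mm long lying on the table.
- tea_cup: bystander: white cup 68 mm across, 75 mm high. Origin: centre of its underside.

How it is judged:
By the outcome, as a careful person would: the job done as asked, in the order asked, and still so for the second after the job is handed in, with the robot touching nothing.
It also fails if it takes over 72 s, if anything falls off the work surface, if the arm or the gripper's body presses on something with over 40 N, if the wrist force passes 120 N, or if a joint passes its speed limit or range.

## Working session

There is one attempt and no reset: what is moved stays moved. The work goes in short steps, Python scripts to look and compute and a tool call to move; the robot and the scene stay as the last step left them, time stands still between calls to the robot, and variables do not carry over. Pictures are saved under pics/ and viewed, at most 10 in all, crops included, and the job is handed in when it is done.

Besides the shell and the picture viewer there is one more tool, called after ">>>" by a JSON object that holds its "op" and its "data", one argument or row to a line. send_rows: Moves the arm, as the interface text tells. Its arguments: {"type":"object","properties":{"targets":{"type":"array"},"grip_force":{"type":"number"}},"required":["targets"]}

```bash
mkdir -p pics; cat > h.py <<'E'
import numpy as np, cv2
from workcell import env, optics
np.set_printoptions(precision=1,suppress=True)
def grab(c,fn=None):
    p,d=optics.grab_frame(c)
    if fn: cv2.imwrite('pics/'+fn,p[:,:,::-1])
    return p,d
def ray(c,uv):
    I=optics.camera_info(c);K=np.array(I['camera_matrix']);k=I['k1']
    q=(np.array(uv,float)-K[:2,2])/[K[0,0],K[1,1]]
    s=q.copy()
    for _ in range(20): s=q/(1+k*(s@s))
    R=np.array(I['R']);t=np.array(I['t'])
    return R,t,np.append(s,1)
def at_depth(c,uv,z):
    R,t,s=ray(c,uv); return R.T@(s*z-t)
def at_z(c,uv,h):
    R,t,s=ray(c,uv); o=-R.T@t; d=R.T@s
    return o+d*(h-o[2])/d[2]
def proj(c,X):
    I=optics.camera_info(c);K=np.array(I['camera_matrix'])
    p=np.array(I['R'])@X+np.array(I['t']); s=p[:2]/p[2]
    s=s*(1+I['k1']*(s@s)); return s*[K[0,0],K[1,1]]+K[:2,2]
E
python3 - <<'E'
from h import *
H={'colour_box':0,'hood_hinge':88,'hood_handle':80,'rod_pivot':53,'rod_grip':60,'rod_tip':65,'block_flower':0,'block_corner':0,'colour_jar':0,'steel_bowl':0,'tea_cup':0,'block_border':0}
for c in('scene','top'):
    p,d=grab(c,c+'0.png')
    I=optics.camera_info(c); print(c,-np.array(I['R']).T@np.array(I['t']))
    for n,h in H.items():
        r=optics.place_of(c,n)
        if r:
            uv=r[0]['at'];print(n,round(r[0]['conf'],2),np.array(uv),at_z(c,uv,h), at_depth(c,uv,d[int(uv[1]),int(uv[0])]))
print(env.state(),env.grasp_offset)
E
```

```text
scene [1179.4  359.9 1241.7]
colour_box 0.6 [370.1 252.9] [655.7 166.5   0. ] [694.2 180.7  91.4]
hood_hinge 0.78 [342.9 269.6] [765.6 145.8  88. ] [763.8 144.8  83. ]
hood_handle 0.77 [411.6 206.8] [518.8 207.   80. ] [519.9 207.3  81.9]
rod_pivot 0.65 [340.4 181.9] [536.2   1.8  53. ] [538.5   3.   57.2]
rod_grip 0.84 [318.6 198.4] [615.  -19.1  60. ] [616.9 -17.8  64. ]
rod_tip 0.54 [311. 224.] [692.4   6.5  65. ] [704.1  15.   93.3]
block_flower 0.97 [304.1 169.1] [ 525.3 -126.5    0. ] [ 543.2 -113.2   34. ]
block_corner 0.63 [356.9 166.2] [436.2  -0.9   0. ] [453.8   7.6  29.5]
colour_jar 0.84 [279.9 204.3] [ 659.1 -120.2   -0. ] [ 676.7 -104.    41.9]
steel_bowl 0.56 [239.7 114.6] [ 460.4 -408.2    0. ] [ 464.1 -404.3    6.3]
tea_cup 0.81 [486.9 258.6] [508.4 437.9   0. ] [527.2 435.7  34.9]
block_border 0.85 [433.3 317.5] [725.8 386.5   0. ] [746.7 385.2  57. ]
top [ 454.9    5.6 1312. ]
colour_box 0.7 [267.9 189. ] [654.2 176.2   0. ] [640.5 164.5  90. ]
hood_hinge 0.87 [273.5 146.6] [770.2 146.5  88. ] [792.  156.2   3.2]
hood_handle 0.6 [255.8 231.3] [516.  202.8  80. ] [5
[... 367 characters left out ...]
4.6]
colour_jar 0.64 [364.6 177.4] [ 683.7 -135.     0. ] [ 672.1 -127.9   66.7]
steel_bowl 0.92 [454.3 250.2] [ 445.3 -405.8    0. ] [ 445.3 -405.7    0.5]
tea_cup 0.71 [184.8 238.9] [502.1 438.8   0. ] [501.9 437.1   5.3]
block_border 0.83 [202.2 168.1] [727.7 386.8   0. ] [721.4 378.   30.3]
{'time_s': 1.3, 'qpos': array([-77.1,  18.3,  89.6,  -0. ,  72. ,  -1.1]), 'qvel': array([ 0. , -0. ,  0. , -0. , -0.1,  0. ]), 'effort': array([  0. , -41.2, -23.2,   0.1,   0. ,   0. ]), 'ee_pos': array([ 139.9, -557.7,  214. ]), 'ee_rot': array([180. ,   0. ,  14.1]), 'force': array([ 0.1,  0.2, -0.6]), 'torque': array([ 0., -0., -0.]), 'gripper_force': 0.0, 'gripper_width': 91.20355773783926} 18.8
```

View pics/scene0.png

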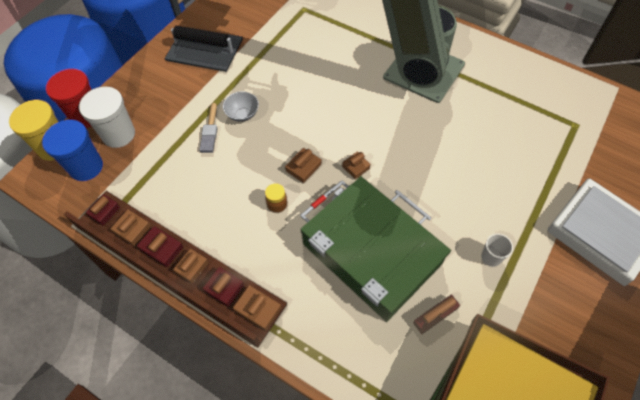

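View pics/top0.png

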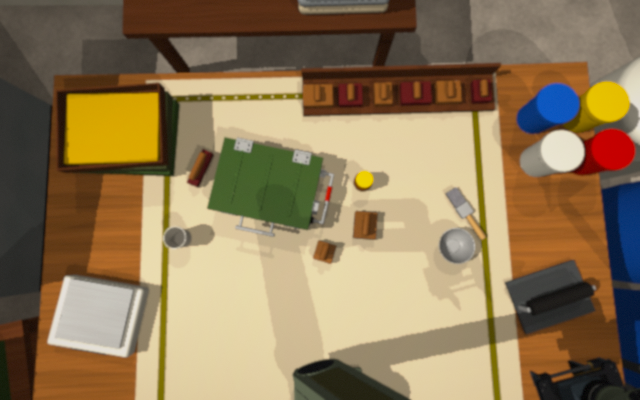

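```bash
python3 - <<'E'
from h import *
p=cv2.imread('pics/top0.png');_,d=optics.grab_frame('top')
hsv=cv2.cvtColor(p,cv2.COLOR_BGR2HSV)
m=(hsv[...,0]>35)&(hsv[...,0]<90)&(hsv[...,1]>70)
n,l,s,c=cv2.connectedComponentsWithStats(m.astype(np.uint8)); i=1+np.argmax(s[1:,4]); v,u=np.where(l==i)
P=np.array([at_depth('top',(a,b),d[b,a]) for a,b in zip(u,v)])
P=P[(P[:,2]>75)&(P[:,2]<105)]
print(len(P),np.percentile(P[:,2],[5,50,95]))
r=cv2.minAreaRect(P[:,:2].astype(np.float32)); print(r,cv2.boxPoints(r))
E
```

```text
Traceback (most recent call last):
  File "h.py", line 16, in at_depth
    R,t,s=ray(c,uv); return R.T@(s*z-t)
          ~~~^^^^^^
  File "h.py", line 9, in ray
    I=optics.camera_info(c);K=np.array(I['camera_matrix']);k=I['k1']
ValueError: time passes only in moves, steps and waits
```

The scene view shows the shut hood with its bar handle at about (412,206) and the red sleeve at (319,202). The top view shows the handle at (255,230), the sleeve at (329,194), block_corner at (325,250) and block_flower at (365,225).

```bash
cat > sub.py <<'E'
s=open('h.py').read()
s=s.replace("def grab(","_I={c:optics.camera_info(c) for c in('scene','top')}\ndef grab(",1).replace("I=optics.camera_info(c);","I=_I[c];")
open('h.py','w').write(s)
E
python3 sub.py; python3 - <<'E'
from h import *
p=cv2.imread('pics/top0.png');_,d=optics.grab_frame('top')
hsv=cv2.cvtColor(p,cv2.COLOR_BGR2HSV)
m=(hsv[...,0]>35)&(hsv[...,0]<90)&(hsv[...,1]>70)
n,l,s,c=cv2.connectedComponentsWithStats(m.astype(np.uint8)); i=1+np.argmax(s[1:,4]); v,u=np.where(l==i)
P=np.array([at_depth('top',(a,b),d[b,a]) for a,b in zip(u,v)])
P=P[(P[:,2]>75)&(P[:,2]<105)]
print(len(P),np.percentile(P[:,2],[5,50,95]))
r=cv2.minAreaRect(P[:,:2].astype(np.float32)); print(r,cv2.boxPoints(r))
E
```

```text
7017 [86.1 90.2 94.3]
((660.5830688476562, 172.62693786621094), (305.37890625, 222.81446838378906), 76.57259368896484) [[516.8  50. ]
 [733.5  -1.8]
 [804.4 295.3]
 [587.7 347. ]]
```

```bash
cat >> h.py <<'E'
from scipy.spatial.transform import Rotation as Ro
yaw=-13.4; bx=np.array([np.cos(np.radians(yaw)),np.sin(np.radians(yaw)),0]); by=np.array([-bx[1],bx[0],0]); bz=np.array([0,0,1.])
hinge=np.array([767.5,146.5,88])
def box(x,y,z): return np.array([hinge[0],hinge[1],0])+bx*x+by*y+bz*z   # x,y from hinge middle, z over table
def handle(th): a=th-np.arctan2(8,258); r=np.hypot(258,0); return box(-r*np.cos(a),0,88+r*np.sin(a))
def sleeve(ph,L=90): return box(-190+L*np.cos(ph),-191,53+L*np.sin(ph))
def tool(lean,grasp='handle'):  # lean deg from vertical, pointing to the back & down
    z=-bz*np.cos(np.radians(lean))+bx*np.sin(np.radians(lean))
    x=by if grasp=='handle' else -np.cross(by,z)*-1
    if grasp!='handle':  # closing axis along by
        y=by; x=np.cross(y,z)
    return np.column_stack([x,np.cross(z,x),z])
def plan(P,R=None,n=None):
    s=env.state(); d=P-s['ee_pos']; R0=Ro.from_euler('xyz',s['ee_rot'],degrees=True)
    rv=np.zeros(3) if R is None else (Ro.from_matrix(R)*R0.inv()).as_rotvec()
    k=max(np.linalg.norm(d)/45,np.degrees(np.linalg.norm(rv))/7.5)
    print('from',s['ee_pos'],'to',P,'shift',d,'rot',np.degrees(rv),'min rows',k)
    n=n or int(np.ceil(k)); print(n,'x',[float(round(v,4)) for v in np.r_[rv/(np.pi/2)/n,d/200/n]])
E
python3 - <<'E'
from h import *
print(handle(0),handle(1.047),tool(45)[:,2])
R=tool(45); pre=handle(0)+R[:,2]*(12-110)
print(pre)
plan(np.array([400,-250,300.]),None)
plan(pre,R)
E
```

```text
[516.6 206.3  80. ] [635.3 178.  307.3] [ 0.7 -0.2 -0.7]
[449.2 222.3 149.3]
from [ 139.9 -557.7  214. ] to [ 400. -250.  300.] shift [260.1 307.7  86. ] rot [0. 0. 0.] min rows 9.155515587256932
10 x [0.0, 0.0, 0.0, 0.13, 0.1539, 0.043]
from [ 139.9 -557.7  214. ] to [449.2 222.3 149.3] shift [309.3 780.1 -64.7] rot [-33.2 -33.6  59.1] min rows 18.702927045650352
19 x [-0.0194, -0.0196, 0.0346, 0.0814, 0.2053, -0.017]
```

>>> {"op": "send_rows", "data": {
  "targets": [
    [[-0.0185,-0.0187,0.0328,0.13,0.154,0.043,0.3],[-0.0185,-0.0187,0.0328,0.13,0.154,0.043,0.3],[-0.0185,-0.0187,0.0328,0.13,0.154,0.043,0.3],[-0.0185,-0.0187,0.0328,0.13,0.154,0.043,0.3],[-0.0185,-0.0187,0.0328,0.13,0.154,0.043,0.3],[-0.0185,-0.0187,0.0328,0.13,0.154,0.043,0.3],[-0.0185,-0.0187,0.0328,0.13,0.154,0.043,0.3],[-0.0185,-0.0187,0.0328,0.13,0.154,0.043,0.3],[-0.0185,-0.0187,0.0328,0.13,0.154,0.043,0.3],[-0.0185,-0.0187,0.0328,0.13,0.154,0.043,0.3]]
  ]
}}

```text
time_s: 2.4
ee_pos: [400.5, -248.4, 300.7]
ee_rot: [157.3, -6.4, 45.4]
force: [0.3, -0.6, -0.1]
gripper_width: 32.1
gripper_force: 0.0
```

```bash
python3 - <<'E'
from h import *
R=tool(45); plan(handle(0)+R[:,2]*(12-110),R)
E
```

```text
from [ 400.5 -248.4  300.7] to [449.2 222.3 149.3] shift [  48.7  470.7 -151.4] rot [-16.5 -16.6  29.5] min rows 11.040643717720865
12 x [-0.0153, -0.0154, 0.0273, 0.0203, 0.1961, -0.0631]
```

>>> {"op": "send_rows", "data": {
  "targets": [
    [[-0.0153,-0.0154,0.0273,0.02,0.196,-0.063,0.3],[-0.0153,-0.0154,0.0273,0.02,0.196,-0.063,0.3],[-0.0153,-0.0154,0.0273,0.02,0.196,-0.063,0.3],[-0.0153,-0.0154,0.0273,0.02,0.196,-0.063,0.3],[-0.0153,-0.0154,0.0273,0.02,0.196,-0.063,0.3],[-0.0153,-0.0154,0.0273,0.02,0.196,-0.063,0.3],[-0.0153,-0.0154,0.0273,0.02,0.196,-0.063,0.3],[-0.0153,-0.0154,0.0273,0.02,0.196,-0.063,0.3],[-0.0153,-0.0154,0.0273,0.02,0.196,-0.063,0.3],[-0.0153,-0.0154,0.0273,0.02,0.196,-0.063,0.3],[-0.0153,-0.0154,0.0273,0.02,0.196,-0.063,0.3],[-0.0153,-0.0154,0.0273,0.02,0.196,-0.063,0.3]]
  ]
}}

```text
time_s: 3.6
ee_pos: [447.4, 218.9, 149.7]
ee_rot: [135.2, -0.1, 76.3]
force: [1.3, 0.3, 1.1]
gripper_width: 32.2
gripper_force: 0.0
```

```bash
python3 - <<'E'
from h import *
for c in('scene','top'):
    p,d=grab(c,c+'1.png')
    for n,h in {'hood_handle':80,'hood_hinge':88}.items():
        for r in optics.place_of(c,n)[:1]:
            uv=r['at'];print(c,n,r['conf'],uv,at_z(c,uv,h))
p=cv2.imread('pics/scene1.png')[140:290,330:500];cv2.imwrite('pics/c1.png',cv2.resize(p,None,fx=4,fy=4,interpolation=2))
R=tool(45); plan(handle(0)+R[:,2]*12,R)
E
```

```text
scene hood_handle 0.9 [412.5, 205.8] [514.9 207.7  80. ]
scene hood_hinge 0.68 [345.2, 271.6] [767.2 153.1  88. ]
top hood_handle 0.89 [253.7, 230.4] [518.8 209.   80. ]
top hood_hinge 0.64 [273.4, 147.3] [768.  146.8  88. ]
from [447.5 215.6 150.2] to [524.9 204.3  71.5] shift [ 77.4 -11.3 -78.7] rot [-0.2 -0.2  0.5] min rows 2.4653644229698313
3 x [-0.0006, -0.0009, 0.0019, 0.129, -0.0189, -0.1311]
```

View pics/c1.png

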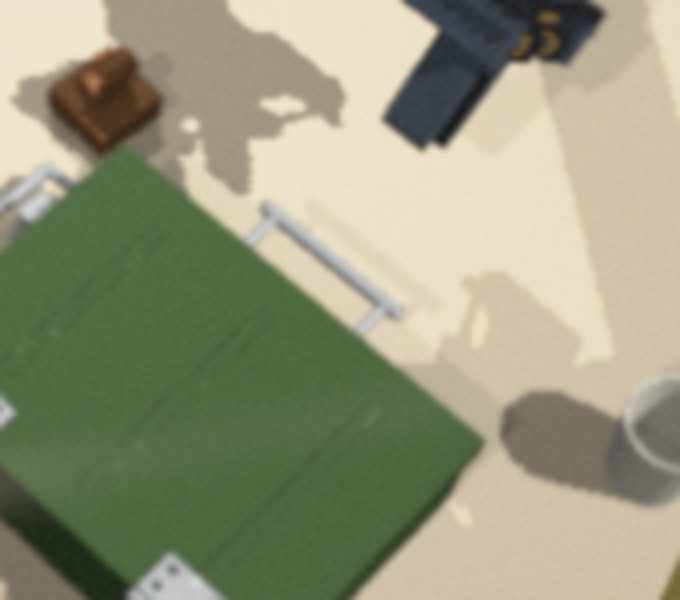

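The crop shows the handle bar clear in front of the hood, running from (265,205) to (400,315) in crop pixels. The gripper is lined up ahead of it at about (440,130), so I go in.

>>> {"op": "send_rows", "data": {
  "targets": [
    [[0,0,0.0015,0.065,-0.009,-0.066,0.3],[0,0,0.0015,0.065,-0.009,-0.066,0.3],[0,0,0.0015,0.065,-0.009,-0.066,0.3],[0,0,0,0.065,-0.009,-0.066,0.3],[0,0,0,0.065,-0.009,-0.066,0.3],[0,0,0,0.065,-0.009,-0.066,0.3],[0,0,0,0,0,0,0.3],[0,0,0,0,0,0,0.3]]
  ]
}}

```text
time_s: 4.7
ee_pos: [523.1, 219.2, 97.9]
ee_rot: [137.7, 1.1, 75.4]
force: [0.3, 0.3, 0.4]
gripper_width: 32.1
gripper_force: 0.0
```

```bash
python3 - <<'E'
from h import *
for c in('scene','top'):
    p,d=grab(c,c+'2.png')
p=cv2.imread('pics/scene2.png')[140:290,330:500];a=cv2.resize(p,(400,353),interpolation=2)
p=cv2.imread('pics/top2.png')[190:270,210:300];b=cv2.resize(p,(397,353),interpolation=2)
cv2.imwrite('pics/c2.png',np.hstack([a,b]))
R=tool(45); plan(handle(0)+R[:,2]*12,R)
E
```

```text
from [522.5 219.4  98.2] to [524.9 204.3  71.5] shift [  2.4 -15.1 -26.6] rot [ 0.5 -2.8  1.2] min rows 0.6824807081150605
1 x [0.0051, -0.0316, 0.013, 0.012, -0.0754, -0.1332]
```

View pics/c2.png

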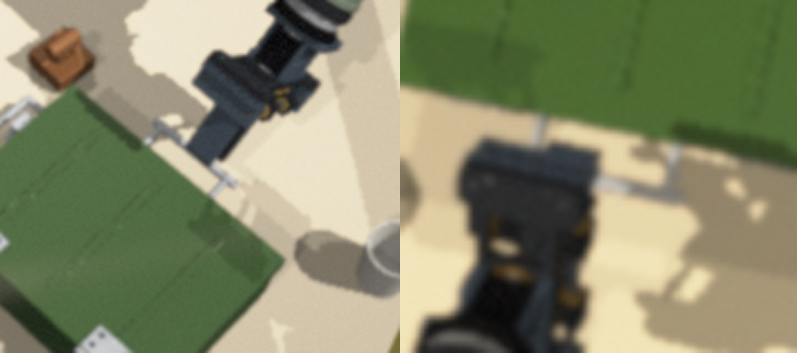

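The gripper is at the handle but short in z, with no contact. I check the joints.

```bash
python3 - <<'E'
from h import *
s=env.state(); print(s['qpos'],s['qvel'],s['effort'],s['ee_pos'],s['ee_rot'])
E
```

```text
[ 41.1  19.  125.5 -77.   35.4 121. ] [ 0.2 -0.5  0.2 -0.1 -0.1 -0. ] [ -0.2 -33.2 -15.1  -1.4   1.5   0.1] [522.5 219.4  98.2] [137.6   1.1  75.5]
```

```bash
cat >> h.py <<'E'
def fk_R(q):
    q=np.radians(q)
    return (Ro.from_euler('ZYZYZ',[q[0],q[1]+q[2],q[3],q[4],q[5]])).as_matrix()
def wrist(R,q1,phi):
    A=Ro.from_euler('ZY',[q1,phi],degrees=True).as_matrix().T@R
    z=A[:,2]; return np.degrees([np.arctan2(z[1],z[0]),np.arccos(z[2])])
E
python3 - <<'E'
from h import *
s=env.state(); R=Ro.from_euler('xyz',s['ee_rot'],degrees=True).as_matrix()
print(R,fk_R(s['qpos']),np.degrees(np.arctan2(219.4,522.5)))
for lean in(15,20,25,30,35):
  for phi in(115,125,135):
    print(lean,phi,wrist(tool(lean),22,phi),wrist(tool(lean),30,phi))
R=tool(28); P=handle(0)+R[:,2]*(12-85); plan(P,R)
E
```

```text
Traceback (most recent call last):
  File "h.py", line 45, in fk_R
    return (Ro.from_euler('ZYZYZ',[q[0],q[1]+q[2],q[3],q[4],q[5]])).as_matrix()
            ~~~~~~~~~~~~~^^^^^^^^^^^^^^^^^^^^^^^^^^^^^^^^^^^^^^^^^
  File "scipy/spatial/transform/_rotation.pyx", line 1413, in scipy.spatial.transform._rotation.Rotation.from_euler
ValueError: Expected axis specification to be a non-empty string of upto 3 characters, got ZYZYZ
```

```bash
sed -i "s/return (Ro.from_euler('ZYZYZ'.*/return (Ro.from_euler('ZYZ',[q[0],q[1]+q[2],q[3]])*Ro.from_euler('YZ',[q[4],q[5]])).as_matrix()/" h.py
python3 - <<'E'
from h import *
s=env.state(); R=Ro.from_euler('xyz',s['ee_rot'],degrees=True).as_matrix()
print(R,fk_R(s['qpos']))
for lean in(15,20,25,30,35):
  for phi in(115,125,135):
    print(lean,phi,wrist(tool(lean),22,phi),wrist(tool(lean),30,phi))
R=tool(28); P=handle(0)+R[:,2]*(12-85); plan(P,R)
E
```

```text
[[ 0.3  0.7  0.6]
 [ 1.  -0.2 -0.2]
 [-0.   0.7 -0.7]] [[-0.7  0.3  0.6]
 [ 0.2  1.  -0.2]
 [-0.7 -0.  -0.7]]
15 115 [-10.8  53.2] [-12.6  54.6]
15 125 [-12.6  43.4] [-14.6  44.9]
15 135 [-15.7  33.7] [-17.9  35.3]
20 115 [-15.1  49.5] [-17.5  51.5]
20 125 [-18.   39.9] [-20.5  42.1]
20 135 [-23.   30.5] [-25.7  32.8]
25 115 [-19.9  46. ] [-22.8  48.6]
25 125 [-24.2  36.7] [-27.1  39.5]
25 135 [-31.6  27.8] [-34.4  30.9]
30 115 [-25.3  42.7] [-28.6  46. ]
30 125 [-31.3  33.8] [-34.4  37.4]
30 135 [-41.8  25.8] [-44.   29.6]
35 115 [-31.4  39.7] [-34.8  43.6]
35 125 [-39.5  31.5] [-42.4  35.8]
35 135 [-53.2  24.5] [-54.2  29.1]
from [522.5 219.4  98.2] to [483.3 214.2 144.5] shift [-39.2  -5.2  46.3] rot [ 4.6 13.7  1. ] min rows 1.9240680232445595
2 x [0.0253, 0.0759, 0.0056, -0.098, -0.0129, 0.1157]
```

>>> {"op": "send_rows", "data": {
  "targets": [
    [[0,0,0,-0.07,0,0.08,0.4],[0,0,0,-0.07,0,0.08,0.4],[0,0,0,-0.06,-0.02,0.07,0.4],[0.017,0.051,0.0037,0,0,0,0.4],[0.017,0.051,0.0037,0,0,0,0.4],[0.017,0.051,0.0037,0,0,0,0.4],[0,0,0,0,0,0,0.4]]
  ]
}}

```text
time_s: 5.5
ee_pos: [484.6, 215.7, 146.3]
ee_rot: [151.9, -0.3, 76.4]
force: [0.7, -0.2, -0.0]
gripper_width: 27.4
gripper_force: 0.0
```

```bash
python3 - <<'E'
from h import *
s=env.state(); print(s['qpos'],s['ee_rot'],s['gripper_width'])
R=tool(28); plan(handle(0)+R[:,2]*12,R)
E
```

```text
[ 35.7  10.3 118.4 -35.5  37.5  75.2] [151.9  -0.3  76.4] 27.430981085908332
from [484.6 215.7 146.3] to [522.1 205.   69.4] shift [ 37.6 -10.8 -76.9] rot [-0.2  0.1  0.2] min rows 1.917365149322817
2 x [-0.0014, 0.0006, 0.0009, 0.0939, -0.0269, -0.1923]
```

>>> {"op": "send_rows", "data": {
  "targets": [
    [[0,0,0,0.038,-0.011,-0.077,0.4],[0,0,0,0.038,-0.011,-0.077,0.4],[0,0,0,0.038,-0.011,-0.077,0.4],[0,0,0,0.038,-0.011,-0.077,0.4],[0,0,0,0.038,-0.011,-0.077,0.4],[0,0,0,0,0,0,0.4],[0,0,0,0,0,0,0.4]]
  ]
}}

```text
time_s: 6.2
ee_pos: [519.9, 204.5, 66.8]
ee_rot: [152.1, 0.1, 76.6]
force: [0.3, -0.5, 0.1]
gripper_width: 27.4
gripper_force: 0.0
```

```bash
python3 - <<'E'
from h import *
s=env.state(); print(s['qpos'],s['force'])
R=tool(28); plan(handle(0)+R[:,2]*12,R)
for c in('scene','top'):
    p,d=grab(c,c+'3.png')
p=cv2.imread('pics/scene3.png')[140:290,330:500];a=cv2.resize(p,(400,353),interpolation=2)
p=cv2.imread('pics/top3.png')[190:270,210:300];b=cv2.resize(p,(397,353),interpolation=2)
cv2.imwrite('pics/c3.png',np.hstack([a,b]))
E
```

```text
[ 31.8  18.9 121.3 -46.7  27.1  85. ] [ 0.3 -0.5  0.1]
from [519.9 204.5  66.8] to [522.1 205.   69.4] shift [2.2 0.5 2.6] rot [ 0.  -0.1 -0. ] min rows 0.0759579364571632
1 x [0.0003, -0.0015, -0.0001, 0.011, 0.0023, 0.0129]
```

View pics/c3.png

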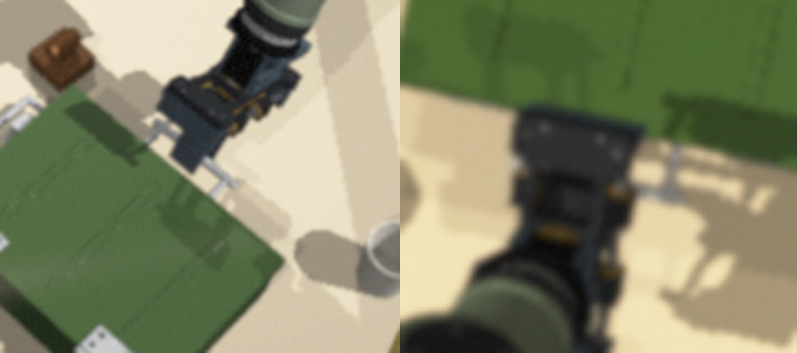

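The gripper's finger sits in the gap between bar and skirt, near the handle's middle (left view, 200,150), without contact force. I close it.

>>> {"op": "send_rows", "data": {
  "targets": [
    [[0,0,0,0,0,0,1],[0,0,0,0,0,0,1],[0,0,0,0,0,0,1],[0,0,0,0,0,0,1],[0,0,0,0,0,0,1]]
  ],
  "grip_force": 25
}}

```text
time_s: 6.8
ee_pos: [521.7, 204.7, 68.3]
ee_rot: [152.0, -0.1, 76.6]
force: [0.9, -1.2, 5.8]
gripper_width: 10.3
gripper_force: 25.0
```

```bash
python3 - <<'E'
from h import *
s=env.state(); print(s['qpos'],s['force'],s['ee_pos'])
h0=handle(0)
for i,th in enumerate(np.linspace(0,1.047,13)):
    print(round(th,3),handle(th)-h0,(handle(th)-handle(th-1.047/12))/200)
E
```

```text
[ 31.7  18.9 121.2 -46.7  27.1  84.9] [ 0.9 -1.2  5.8] [521.7 204.7  68.3]
0.0 [0. 0. 0.] [-0.   0.   0.1]
0.087 [ 0.3 -0.1 22.5] [ 0.  -0.   0.1]
0.174 [ 2.5 -0.6 44.9] [ 0.  -0.   0.1]
0.262 [ 6.5 -1.6 67. ] [ 0.  -0.   0.1]
0.349 [12.5 -3.  88.7] [ 0.  -0.   0.1]
0.436 [ 20.2  -4.8 109.7] [ 0.  -0.   0.1]
0.524 [ 29.7  -7.1 130. ] [ 0.  -0.   0.1]
0.611 [ 40.9  -9.7 149.3] [ 0.1 -0.   0.1]
0.698 [ 53.7 -12.8 167.6] [ 0.1 -0.   0.1]
0.785 [ 67.9 -16.2 184.7] [ 0.1 -0.   0.1]
0.872 [ 83.6 -19.9 200.4] [ 0.1 -0.   0.1]
0.96 [100.6 -24.  214.6] [ 0.1 -0.   0.1]
1.047 [118.6 -28.3 227.3] [ 0.1 -0.   0.1]
```

>>> {"op": "send_rows", "data": {
  "targets": [
    [[0,0,0,0.001,0,0.056,1],[0,0,0,0.001,0,0.056,1],[0,0,0,0.0055,-0.001,0.056,1],[0,0,0,0.0055,-0.001,0.056,1],[0,0,0,0.01,-0.0025,0.055,1],[0,0,0,0.01,-0.0025,0.055,1],[0,0,0,0.015,-0.0035,0.054,1],[0,0,0,0.015,-0.0035,0.054,1],[0,0,0,0.019,-0.0045,0.0525,1],[0,0,0,0.019,-0.0045,0.0525,1],[0,0,0,0.024,-0.006,0.051,1],[0,0,0,0.024,-0.006,0.051,1]]
  ]
}}

```text
time_s: 8.0
ee_pos: [547.1, 198.5, 194.3]
ee_rot: [152.6, -0.1, 76.5]
force: [-9.3, 6.9, -2.5]
gripper_width: 10.3
gripper_force: 25.0
```

```bash
python3 - <<'E'
from h import *
s=env.state(); print(s['qpos'],s['force'],s['ee_pos']-np.array([521.7,204.7,68.3]))
E
```

```text
[ 29.1  10.9 109.  -27.4  42.6  60.1] [-9.3  6.9 -2.5] [ 25.4  -6.2 126. ]
```

>>> {"op": "send_rows", "data": {
  "targets": [
    [[0,0,0,0.028,-0.0065,0.048,1],[0,0,0,0.028,-0.0065,0.048,1],[0,0,0,0.032,-0.0075,0.046,1],[0,0,0,0.032,-0.0075,0.046,1],[0,0,0,0.0355,-0.0085,0.043,1],[0,0,0,0.0355,-0.0085,0.043,1],[0,0,0,0.039,-0.009,0.039,1],[0,0,0,0.039,-0.009,0.039,1],[0,0,0,0.0425,-0.01,0.0355,1],[0,0,0,0.0425,-0.01,0.0355,1],[0,0,0,0.02,-0.005,0.015,1],[0,0,0,0,0,0,1]]
  ]
}}

```text
time_s: 9.2
ee_pos: [624.1, 180.3, 285.2]
ee_rot: [152.2, -0.1, 76.5]
force: [-7.4, 0.5, 7.5]
gripper_width: 10.6
gripper_force: 25.0
```

```bash
cat >> h.py <<'E'
def hood_angle(bar):
    v=bar-np.array(hinge); x=v@bx; return np.arctan2(v[2],-x)+np.arctan2(8,258), np.hypot(x,v[2])
E
python3 - <<'E'
from h import *
s=env.state(); print(s['force'],s['ee_pos']-np.array([521.7,204.7,68.3]))
bar=handle(0)+s['ee_pos']-np.array([521.7,204.7,68.3]); print(hood_angle(bar), handle(1.06)-bar)
E
```

```text
[-7.4  0.5  7.5] [102.4 -24.4 216.9]
(np.float64(0.9708853785828875), np.float64(258.71974119735097)) [19.  -4.5 12.1]
```

>>> {"op": "send_rows", "data": {
  "targets": [
    [[0,0,0,0.025,-0.006,0.017,1],[0,0,0,0.025,-0.006,0.016,1],[0,0,0,0.025,-0.006,0.015,1],[0,0,0,0.02,-0.005,0.012,1],[0,0,0,0,0,0,1],[0,0,0,0,0,0,1]]
  ]
}}

```text
time_s: 9.8
ee_pos: [640.4, 176.4, 296.0]
ee_rot: [152.6, -0.1, 76.5]
force: [-16.2, 3.5, 9.5]
gripper_width: 10.4
gripper_force: 25.0
```

```bash
python3 - <<'E'
from h import *
s=env.state(); print(s['force'],s['gripper_width'])
bar=handle(0)+s['ee_pos']-np.array([521.7,204.7,68.3]); print(hood_angle(bar), handle(1.06)-bar)
E
```

```text
[-16.2   3.5   9.5] 10.432627296792058
(np.float64(1.0478779037722752), np.float64(258.32870100058096)) [ 2.8 -0.6  1.3]
```

>>> {"op": "send_rows", "data": {
  "targets": [
    [[0,0,0,-0.004,0.001,0,1],[0,0,0,0,0,0,0.4],[0,0,0,0,0,0,0.4],[0,0,0,0,0,0,0.4],[0,0,0,-0.045,0.011,0.088,0.4],[0,0,0,-0.045,0.011,0.088,0.4],[0,0,0,-0.045,0.011,0.088,0.4],[0,0,0,-0.045,0.011,0.088,0.4],[0,0,0,0,0,0,0.4]]
  ]
}}

```text
time_s: 10.7
ee_pos: [608.4, 184.9, 370.2]
ee_rot: [151.8, -0.2, 76.6]
force: [0.2, 0.4, 0.5]
gripper_width: 27.3
gripper_force: 0.0
```

```bash
python3 - <<'E'
from h import *
s=env.state(); print(s['qpos'],s['ee_pos'],s['gripper_width'])
for c,H in(('scene',0),('top',0)):
    p,d=grab(c,c+'4.png')
    for n in('hood_handle','rod_grip','rod_tip','rod_pivot','socket_seat'):
        for r in optics.place_of(c,n)[:1]:
            # intersect with the rod / handle vertical plane by=const
            R,t,sv=ray(c,r['at']); o=-R.T@t; dd=R.T@sv
            k={'hood_handle':0,'rod_grip':-191,'rod_pivot':-191,'rod_tip':-163.5,'socket_seat':-163.5}[n]
            o2=o-np.array([hinge[0],hinge[1],0]); l=(k-o2@by)/(dd@by); X=o2+dd*l
            u=np.array(r['at']).astype(int); D=at_depth(c,r['at'],d[u[1],u[0]])
            print(c,n,round(r['conf'],2),np.array(r['at']),'box x,z',X@bx,X[2],'depth pt',D, (D-hinge)@bx,(D-hinge)@by)
print(sleeve(0.0),sleeve(.3))
p=cv2.imread('pics/scene4.png')[110:310,230:450];cv2.imwrite('pics/c4.png',cv2.resize(p,None,fx=3,fy=3,interpolation=2))
E
```

```text
[ 24.6   8.8  85.8 -18.7  63.6  43.2] [608.4 184.9 370.2] 27.29914495156709
scene hood_handle 0.66 [211.2 127.3] box x,z 213.17910002998127 840.5902171040749 depth pt [ 557.2 -439.4   21.5] -68.77460137748581 -618.701115384998
scene rod_grip 0.4 [354.3 169.2] box x,z -242.3313387896917 65.21174684835205 depth pt [471.3   8.8  37.7] -256.21236172421385 -202.5522336179813
scene rod_pivot 0.17 [244.  110.9] box x,z 59.656339180148734 571.7479477336576 depth pt [ 441.7 -405.3    0.4] -189.03648212058528 -612.3051817946662
scene socket_seat 0.58 [320.8 183.2] box x,z -88.44587555683476 200.11390150183001 depth pt [656.5  16.4 225.1] -77.8774829344341 -152.2875075285742
top hood_handle 0.83 [251.9 177. ] box x,z -130.96688120824032 298.13813617340566 depth pt [637.6 174.6 311.7] -132.8409637382201 -2.7945759633265888
top rod_grip 0.56 [327.8 193.6] box x,z -114.6625005555179 165.26995256608643 depth pt [626.2 -14.4  59.1] -100.14088947714782 -189.289397432048
top rod_tip 0.56 [320.4 172.5] box x,z -81.58403554768446 281.0398915006922 depth pt [694.7   6.5  46.5] -38.39708835997526 -153.0435482291975
top rod_pivot 0.54 [323.9 220.4] box x,z -162.10235967757149 -234.1688491302723 depth pt [544.8  -0.3  56.1] -182.62773517236982 -194.46689502939358
top socket_seat 0.71 [318.9 176.7] box x,z -98.48481789281958 313.19432181547063 depth pt [649.9  10.7 223.5] -82.94803944077957 -159.37063092979312
[626.  -16.1  53. ] [622.  -15.2  79.6]
```

View pics/c4.png

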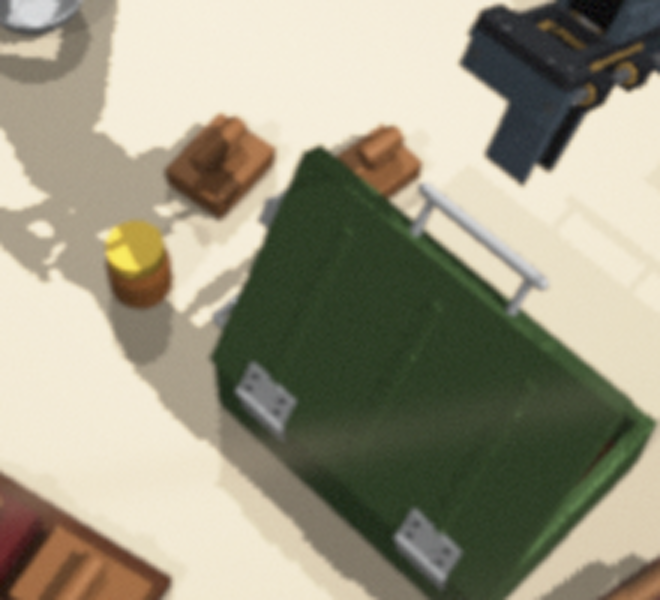

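The hood stays up by itself, with the handle bar from (425,190) to (540,280) in the crop. The rod is hidden from the scene camera, so I measure the sleeve from the top camera, by its red pixels.

```bash
python3 - <<'E'
from h import *
for f in('top',):
    p,d=optics.grab_frame(f); hsv=cv2.cvtColor(p,cv2.COLOR_RGB2HSV)
    m=((hsv[...,0]<8)|(hsv[...,0]>172))&(hsv[...,1]>150)&(hsv[...,2]>90)
    m[:150]=0;m[230:]=0;m[:,:300]=0;m[:,350:]=0
    v,u=np.where(m); P=np.array([at_depth(f,(a,b),d[b,a]) for a,b in zip(u,v)])
    print(len(P),np.median(P,0),np.percentile(P,[5,95],axis=0))
    Q=P-np.array([*hinge[:2],0]); print('box',np.median(Q@bx),np.median(Q@by)); 
    print(np.polyfit(Q@bx,P[:,2],1))
E
```

```text
64 [627.5 -15.   60.1] [[609.3 -24.1  55.8]
 [645.6  -6.1  64.4]]
box -98.89770541772104 -190.10617262336058
[  -5.6 -489.2]
```

```bash
python3 - <<'E'
from h import *
R=tool(30,'rod'); print(R)
for phi in(110,120,130): print(wrist(R,-2,phi))
S=box(-100,-190.5,53); g=S+R[:,2]*11
A=box(-300,-190,340); plan(A,R)
pre=g-R[:,2]*150; print('pre',pre,'A->pre',(pre-A)/200,'g',g,'pre->g',(g-pre)/200)
E
```

```text
[[-0.8  0.2  0.5]
 [ 0.2  1.  -0.1]
 [-0.5  0.  -0.9]]
[-8.7 40.8]
[-11.1  31. ]
[-15.8  21.2]
from [607.8 184.3 366.9] to [431.6  31.2 340. ] shift [-176.2 -153.1  -26.9] rot [-42.8   8.5  78.8] min rows 12.005830879827768
13 x [-0.0366, 0.0073, 0.0673, -0.0678, -0.0589, -0.0103]
pre [558.5   0.5 173.4] A->pre [ 0.6 -0.2 -0.8] g [631.4 -16.9  43.5] pre->g [ 0.4 -0.1 -0.6]
```

>>> {"op": "send_rows", "data": {
  "targets": [
    [[-0.0366,0.0073,0.067,-0.09,0,0,0.3],[-0.0366,0.0073,0.067,-0.09,-0.02,0,0.3],[-0.0366,0.0073,0.067,-0.09,-0.04,0,0.3],[-0.0366,0.0073,0.067,-0.09,-0.07,0,0.3],[-0.0366,0.0073,0.067,-0.09,-0.07,0,0.3],[-0.0366,0.0073,0.067,-0.08,-0.08,-0.02,0.3],[-0.0366,0.0073,0.067,-0.08,-0.08,-0.02,0.3],[-0.0366,0.0073,0.067,-0.08,-0.08,-0.02,0.3],[-0.0366,0.0073,0.067,-0.07,-0.08,-0.02,0.3],[-0.0366,0.0073,0.067,-0.06,-0.08,-0.02,0.3],[-0.0366,0.0073,0.067,-0.04,-0.08,-0.02,0.3],[-0.0366,0.0073,0.067,-0.02,-0.08,-0.02,0.3]]
  ]
}}

```text
time_s: 12.55
ee_pos: [430.9, 31.8, 339.2]
ee_rot: [176.3, 29.8, 158.6]
force: [1.0, 0.7, -0.4]
gripper_width: 31.9
gripper_force: 0.0
```

```bash
python3 - <<'E'
from h import *
R=tool(30,'rod'); print(env.state()['qpos'],env.state()['force'],R[:,2])
S=box(-100,-190.5,53); g=S+R[:,2]*11
plan(g-R[:,2]*150,R)
E
```

```text
[ 12.7 -12.8 111.5 -15.9  55.1 -50.8] [ 1.   0.7 -0.4] [ 0.5 -0.1 -0.9]
from [430.9  31.8 339.2] to [558.5   0.5 173.4] shift [ 127.5  -31.4 -165.8] rot [-3.1  0.8  6.1] min rows 4.700388637443124
5 x [-0.007, 0.0017, 0.0136, 0.1275, -0.0314, -0.1658]
```

>>> {"op": "send_rows", "data": {
  "targets": [
    [[-0.0058,0.0014,0.0113,0.106,-0.026,-0.138,0.3],[-0.0058,0.0014,0.0113,0.106,-0.026,-0.138,0.3],[-0.0058,0.0014,0.0113,0.106,-0.026,-0.138,0.3],[-0.0058,0.0014,0.0113,0.106,-0.026,-0.138,0.3],[-0.0058,0.0014,0.0113,0.106,-0.026,-0.138,0.3],[-0.0058,0.0014,0.0113,0.106,-0.026,-0.138,0.3],[0,0,0,0.061,-0.0145,-0.108,0.3],[0,0,0,0.061,-0.0145,-0.108,0.3],[0,0,0,0.061,-0.0145,-0.108,0.3],[0,0,0,0,0,0,0.3]]
  ]
}}

```text
time_s: 13.55
ee_pos: [595.0, -8.0, 105.7]
ee_rot: [180.0, 29.7, 166.3]
force: [0.0, -0.3, 0.2]
gripper_width: 31.8
gripper_force: 0.0
```

```bash
python3 - <<'E'
from h import *
R=tool(30,'rod'); print(env.state()['qpos'],env.state()['force'])
S=box(-100,-190.5,53); g=S+R[:,2]*11
plan(g,R)
p,d=grab('top','top5.png')
p=cv2.imread('pics/top5.png')[130:260,270:400];cv2.imwrite('pics/c5.png',cv2.resize(p,None,fx=4,fy=4,interpolation=2))
E
```

```text
[  2.6  15.5 119.6 -26.7  18.  -50.2] [ 0.  -0.3  0.2]
from [595.   -8.  105.7] to [631.4 -16.9  43.5] shift [ 36.5  -8.9 -62.2] rot [-0.1 -0.3  0.3] min rows 1.614767338077661
2 x [-0.0006, -0.0016, 0.0017, 0.0911, -0.0223, -0.1556]
```

View pics/c5.png

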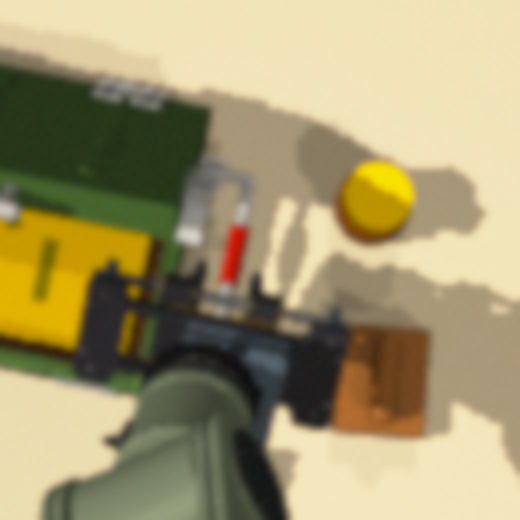

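Fingers straddle the rod: tips at about (185,290) and (265,295), rod at (230,290), with the sleeve ahead at (235,255). I go in with slightly less lean.

```bash
python3 - <<'E'
from h import *
R=tool(26,'rod')
for phi in(135,140,145):print(wrist(R,-1,phi),wrist(tool(30),-1,phi))
S=box(-100,-190.5,53); g=S+R[:,2]*11
plan(g,R,6)
E
```

```text
[-15.8  20.2] [-21.9  16.7]
[-20.7  15.5] [-30.5  12.2]
[-29.7  10.9] [-48.    8.3]
from [595.1  -7.8 107.4] to [630.8 -16.8  43.1] shift [ 35.6  -8.9 -64.3] rot [0.8 3.7 0.3] min rows 1.6449016579194076
6 x [0.0015, 0.0069, 0.0006, 0.0297, -0.0075, -0.0535]
```

>>> {"op": "send_rows", "data": {
  "targets": [
    [[0.0015,0.007,0.0006,0.03,-0.0075,-0.0535,0.3],[0.0015,0.007,0.0006,0.03,-0.0075,-0.0535,0.3],[0.0015,0.007,0.0006,0.03,-0.0075,-0.0535,0.3],[0.0015,0.007,0.0006,0.03,-0.0075,-0.0535,0.3],[0.0015,0.007,0.0006,0.03,-0.0075,-0.0535,0.3],[0.0015,0.007,0.0006,0.03,-0.0075,-0.0535,0.3],[0,0,0,0,0,0,0.3],[0,0,0,0,0,0,0.3]]
  ]
}}

```text
time_s: 14.4
ee_pos: [631.5, -16.7, 43.9]
ee_rot: [180.0, 26.1, 166.6]
force: [-1.2, -0.3, -0.9]
gripper_width: 31.7
gripper_force: 0.0
```

```bash
python3 - <<'E'
from h import *
s=env.state();print(s['qpos'],s['force'])
R=tool(26,'rod'); S=box(-100,-190.5,53); plan(S+R[:,2]*11,R,2)
E
```

```text
[  0.7  23.9 116.2 -23.1  15.8 -55. ] [-1.2 -0.3 -0.9]
from [631.5 -16.7  43.9] to [630.8 -16.8  43.1] shift [-0.7 -0.1 -0.8] rot [-0.   0.1 -0. ] min rows 0.022862019422142676
2 x [-0.0, 0.0003, -0.0001, -0.0017, -0.0002, -0.0019]
```

Close gently on the sleeve.

>>> {"op": "send_rows", "data": {
  "targets": [
    [[0,0,0,0,0,0,1],[0,0,0,0,0,0,1],[0,0,0,0,0,0,1],[0,0,0,0,0,0,1],[0,0,0,0,0,0,1]]
  ],
  "grip_force": 12
}}

```text
time_s: 14.9
ee_pos: [631.4, -16.7, 44.7]
ee_rot: [180.0, 26.1, 166.6]
force: [-1.5, -1.3, 1.3]
gripper_width: 15.5
gripper_force: 12.0
```

```bash
python3 - <<'E'
from h import *
s=env.state();print(s['qpos'],s['force'],s['ee_pos'],s['gripper_width'])
R=tool(26,'rod'); T=R[:,2]*11
P=[sleeve(a)+np.array([0,0,0]) for a in np.linspace(0,1.057,13)]
np.set_printoptions(precision=4,suppress=True)
for i in range(12): print((P[i+1]-P[i])/200)
E
```

```text
[  0.7  23.8 116.2 -23.1  15.8 -55. ] [-1.5 -1.3  1.3] [631.4 -16.7  44.7] 15.543449360062592
[-0.0017  0.0004  0.0396]
[-0.0051  0.0012  0.0393]
[-0.0084  0.002   0.0387]
[-0.0117  0.0028  0.0378]
[-0.0149  0.0035  0.0366]
[-0.018   0.0043  0.0351]
[-0.0209  0.005   0.0333]
[-0.0237  0.0056  0.0313]
[-0.0262  0.0063  0.029 ]
[-0.0286  0.0068  0.0265]
[-0.0308  0.0073  0.0239]
[-0.0327  0.0078  0.021 ]
```

>>> {"op": "send_rows", "data": {
  "targets": [
    [[0,0,0,-0.0017,0.0004,0.0396,1],[0,0,0,-0.005,0.0012,0.0393,1],[0,0,0,-0.0084,0.002,0.0387,1],[0,0,0,-0.0117,0.0028,0.0378,1],[0,0,0,-0.0149,0.0035,0.0366,1],[0,0,0,-0.018,0.0043,0.0351,1],[0,0,0,-0.021,0.005,0.0333,1],[0,0,0,-0.0237,0.0056,0.0313,1],[0,0,0,-0.0262,0.0063,0.029,1],[0,0,0,-0.0286,0.0068,0.0265,1],[0,0,0,0,0,0,1],[0,0,0,0,0,0,1]]
  ]
}}

```text
time_s: 16.1
ee_pos: [599.8, -9.2, 114.8]
ee_rot: [180.0, 26.2, 166.6]
force: [-2.3, -5.6, 2.1]
gripper_width: 15.7
gripper_force: 12.0
```

```bash
python3 - <<'E'
from h import *
s=env.state();print(s['qpos'],s['force'],s['gripper_width'])
D=s['ee_pos']-np.array([631.4,-16.7,44.7]); S=box(-100,-190.5,53)+D
v=S-box(-190,-191,53); print('sleeve box',v@bx,v@by,v[2],'phi',np.arctan2(v[2],v@bx))
p,d=grab('top','top6.png'); grab('scene','scene6.png')
hsv=cv2.cvtColor(p,cv2.COLOR_RGB2HSV)
for n in('rod_grip','rod_tip','socket_seat'):
  for c in('top','scene'):
    for r in optics.place_of(c,n)[:1]: print(c,n,r, proj(c,sleeve(.881)), proj(c,sleeve(.881,150)+by*27.5))
E
```

```text
[  1.7  15.6 115.7 -16.2  24.1 -61.6] [-2.3 -5.6  2.1] 15.658115825598108
sleeve box 57.524290798903536 0.5192231174368444 70.08673802450662 phi 0.8835252646948032
top rod_grip {'at': [362.2, 221.1], 'conf': 0.27} [326.3 201.7] [319.7 184.5]
top rod_tip {'at': [450.4, 247.6], 'conf': 0.63} [326.3 201.7] [319.7 184.5]
scene rod_tip {'at': [322.4, 192.3], 'conf': 0.4} [326.  182.2] [322.7 188.4]
scene socket_seat {'at': [320.6, 180.5], 'conf': 0.71} [326.  182.2] [322.7 188.4]
```

>>> {"op": "send_rows", "data": {
  "targets": [
    [[0,0,0,-0.0308,0.0073,0.0239,1],[0,0,0,-0.032,0.0076,0.021,1],[0,0,0,0,0,0,1],[0,0,0,0,0,0,1]]
  ]
}}

```text
time_s: 16.9
ee_pos: [587.8, -6.2, 123.5]
ee_rot: [180.0, 26.2, 166.6]
force: [-0.5, -4.9, 2.1]
gripper_width: 15.6
gripper_force: 12.0
```

```bash
python3 - <<'E'
from h import *
s=env.state();print(s['qpos'],s['force'],s['gripper_width'])
D=s['ee_pos']-np.array([631.4,-16.7,44.7]); S=box(-100,-190.5,53)+D
v=S-box(-190,-191,53); print('sleeve box',v@bx,v@by,v[2],'phi',np.arctan2(v[2],v@bx))
E
```

```text
[  2.1  14.  116.4 -16.1  25.  -61.4] [-0.5 -4.9  2.1] 15.572366794624067
sleeve box 45.157344426839316 0.5666774381922426 78.82292037924077 phi 1.0505446139743957
```

Open and back off along the tool axis, then look.

>>> {"op": "send_rows", "data": {
  "targets": [
    [[0,0,0,0,0,0,0.3],[0,0,0,0,0,0,0.3],[0,0,0,0,0,0,0.3],[0,0,0,-0.053,0.0125,0.112,0.3],[0,0,0,-0.085,0.02,0.18,0.3],[0,0,0,-0.1,0.024,0.2,0.3],[0,0,0,-0.15,0.06,0.18,0.3],[0,0,0,-0.18,0.1,0.1,0.3],[0,0,0,-0.18,0.15,0.05,0.3]]
  ]
}}

```text
time_s: 17.8
ee_pos: [437.3, 67.5, 290.0]
ee_rot: [179.8, 26.4, 166.4]
force: [0.7, 1.4, 0.0]
gripper_width: 31.9
gripper_force: 0.0
```

```bash
python3 - <<'E'
from h import *
s=env.state();print(s['qpos'],s['ee_pos'],s['force'],s['gripper_width'])
p,d=grab('top','top7.png'); grab('scene','scene7.png')
hsv=cv2.cvtColor(p,cv2.COLOR_RGB2HSV)
m=((hsv[...,0]<8)|(hsv[...,0]>172))&(hsv[...,1]>150)&(hsv[...,2]>60)
m[:150]=0;m[240:]=0;m[:,:300]=0;m[:,350:]=0
v,u=np.where(m); P=np.array([at_depth('top',(a,b),d[b,a]) for a,b in zip(u,v)])
Q=P-np.array([*hinge[:2],0]); print(len(P),np.median(P,0),'box',np.median(Q@bx),np.median(Q@by),np.percentile(P[:,2],[10,90]),(u.mean(),v.mean()))
for a in(.95,1.057,1.15): print(a,proj('top',sleeve(a)),proj('scene',sleeve(a,150)+by*27.5),proj('top',sleeve(a,150)+by*27.5))
for n in('rod_grip','rod_tip','socket_seat','hood_handle'):
  for c in('top','scene'):
    for r in optics.place_of(c,n)[:1]: print(c,n,r)
a=cv2.resize(cv2.imread('pics/top7.png')[140:260,280:400],(390,390),interpolation=2)
b=cv2.resize(cv2.imread('pics/scene7.png')[120:240,270:390],(390,390),interpolation=2)
cv2.imwrite('pics/c7.png',np.hstack([a,b]))
E
```

```text
[ 17.   -8.4 113.8 -16.3  52.5 -52. ] [437.3  67.5 290. ] [0.7 1.4 0. ] 31.86449604611584
46 [585.4  -4.5 135.5] box -142.28279423003983 -189.98472040123596 [118.7 147.2] (np.float64(325.32608695652175), np.float64(204.2608695652174))
0.95 [326.  203.2] [325.1 185.1] [319.  186.9]
1.057 [325.4 205.7] [329.  179.9] [318.  191.2]
1.15 [324.9 208.1] [332.6 175.5] [317.  195.3]
top rod_grip {'at': [329.4, 203.0], 'conf': 0.63}
top rod_tip {'at': [319.2, 187.6], 'conf': 0.67}
top socket_seat {'at': [318.2, 175.9], 'conf': 0.57}
scene socket_seat {'at': [319.4, 178.9], 'conf': 0.76}
scene hood_handle {'at': [390.9, 187.9], 'conf': 0.9}
```

View pics/c7.png

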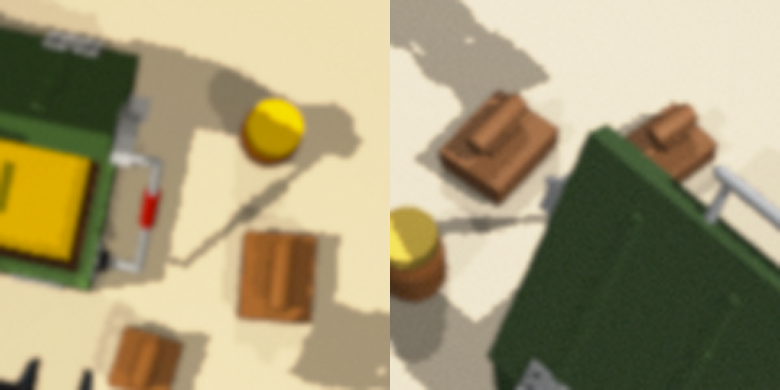

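The rod is up: in the left crop the sleeve is at (150,210) and the bent finger at (135,158), reaching toward the catch. I refine the angle from the finger's row, with the level-rod picture as reference.

```bash
python3 - <<'E'
from h import *
t7=cv2.imread('pics/top7.png');t0=cv2.imread('pics/top4.png')
print('now rows 180-198, cols 319..329 (gray)');print(cv2.cvtColor(t7,6)[180:198,319:331])
print('level rows 164-180');print(cv2.cvtColor(t0,6)[164:182,319:333])
for a in(0,.05,.1,.2,.95,1,1.05): print(a,proj('top',sleeve(a,150)+by*12),proj('top',sleeve(a)),proj('top',sleeve(a,0)))
hs=cv2.cvtColor(t0,cv2.COLOR_BGR2HSV)
for t in(t0,t7):
    hs=cv2.cvtColor(t,cv2.COLOR_BGR2HSV);m=((hs[...,0]<8)|(hs[...,0]>172))&(hs[...,1]>130);m[:150]=0;m[240:]=0;m[:,:315]=0;m[:,340:]=0
    v,u=np.where(m);print(len(v),u.mean(),v.mean(),v.min(),v.max())
E
```

```text
now rows 180-198, cols 319..329 (gray)
[[118 116 117 129 141 147 148 149 149 148 149 149]
 [125 123 122 132 143 147 148 149 148 149 149 149]
 [131 130 131 136 144 147 149 148 149 148 149 149]
 [135 135 135 139 143 146 148 149 149 148 149 149]
 [136 135 135 137 138 143 147 149 148 149 148 149]
 [138 137 133 134 134 140 146 148 149 149 149 149]
 [147 142 136 134 134 141 145 147 148 147 148 149]
 [171 161 154 149 146 142 140 140 142 144 146 148]
 [194 185 178 174 165 152 140 132 131 134 141 147]
 [197 184 177 177 172 159 146 135 130 130 134 141]
 [183 165 155 159 163 161 154 142 138 134 134 138]
 [159 149 142 146 151 152 150 146 148 145 137 141]
 [147 147 145 147 149 148 148 151 155 148 137 142]
 [147 149 149 149 150 149 149 153 156 146 137 142]
 [148 149 150 149 150 150 151 157 155 144 137 143]
 [149 149 150 150 150 149 152 157 155 143 139 145]
 [150 150 150 149 149 147 147 155 152 139 139 146]
 [149 150 150 150 146 139 142 151 148 134 135 145]]
level rows 164-180
[[ 47  52  82 122 141 149 154 156 157 156 156 156 157 156]
 [ 46  52  81 114 133 141 150 154 156 157 156 157 157 156]
 [ 47
[... 642 characters left out ...]
]
 [112 107 107 111 121 136 146 153 156 154 146 130 126 131]
 [117 115 114 117 129 143 151 156 157 156 146 132 129 135]
 [120 119 118 120 132 148 154 157 157 154 145 134 134 140]
 [123 123 120 124 138 150 156 157 156 154 151 152 152 148]
 [132 128 124 128 143 154 157 157 158 156 166 180 174 156]]
0 [328.5 174.3] [328.3 193.9] [322.3 222.6]
0.05 [328.5 173.9] [328.3 193.8] [322.3 222.6]
0.1 [328.5 173.7] [328.3 193.7] [322.3 222.6]
0.2 [328.4 173.5] [328.3 193.7] [322.3 222.6]
0.95 [324.5 188.1] [326.  203.2] [322.3 222.6]
1 [324. 190.] [325.7 204.3] [322.3 222.6]
1.05 [323.6 192.1] [325.5 205.5] [322.3 222.6]
72 328.0 193.16666666666666 186 200
49 325.3061224489796 204.22448979591837 199 209
```

The evidence gives about 1.0, near the low edge of the window. I re-grip and nudge the rod by 0.055 rad.

```bash
python3 - <<'E'
from h import *
R=tool(26,'rod'); g=np.array([587.8,-6.2,123.5])
plan(g-R[:,2]*110,R); print((R[:,2]*110/200))
E
```

```text
from [438.   66.5 286.5] to [540.9   5.  222.4] shift [102.9 -61.5 -64.1] rot [0.  0.  0.1] min rows 3.0209216678332163
4 x [0.0, 0.0001, 0.0002, 0.1286, -0.0769, -0.0802]
[ 0.2 -0.1 -0.5]
```

>>> {"op": "send_rows", "data": {
  "targets": [
    [[0,0,0,0.1,-0.09,-0.02,0.3],[0,0,0,0.12,-0.09,-0.06,0.3],[0,0,0,0.14,-0.07,-0.1,0.3],[0,0,0,0.15,-0.06,-0.14,0.3],[0,0,0,0,0,0,0.3],[0,0,0,0.047,-0.011,-0.1,0.3],[0,0,0,0.047,-0.011,-0.1,0.3],[0,0,0,0.047,-0.011,-0.1,0.3],[0,0,0,0.047,-0.011,-0.1,0.3],[0,0,0,0.047,-0.011,-0.1,0.3],[0,0,0,0,0,0,0.3]]
  ]
}}

```text
time_s: 19.4
ee_pos: [585.6, -6.4, 120.5]
ee_rot: [-179.9, 25.8, 166.6]
force: [1.1, -0.0, 0.5]
gripper_width: 32.2
gripper_force: 0.0
```

```bash
python3 - <<'E'
from h import *
s=env.state();print(s['ee_pos']-np.array([587.8,-6.2,123.5]),s['force'])
E
```

```text
[-2.2 -0.2 -3. ] [ 1.1 -0.   0.5]
```

>>> {"op": "send_rows", "data": {
  "targets": [
    [[0,0,0,0,0,0,1],[0,0,0,0,0,0,1],[0,0,0,0,0,0,1],[0,0,0,0,0,0,1],[0,0,0,-0.0105,0.0025,0.0063,1],[0,0,0,-0.0105,0.0025,0.0063,1],[0,0,0,0,0,0,1],[0,0,0,0,0,0,1]]
  ],
  "grip_force": 20
}}

```text
time_s: 20.2
ee_pos: [583.0, -5.1, 127.0]
ee_rot: [180.0, 26.3, 166.6]
force: [1.0, -5.9, 2.0]
gripper_width: 15.6
gripper_force: 20.0
```

>>> {"op": "send_rows", "data": {
  "targets": [
    [[0,0,0,0,0,0,0.3],[0,0,0,0,0,0,0.3],[0,0,0,0,0,0,0.3],[0,0,0,-0.053,0.0125,0.112,0.3],[0,0,0,-0.085,0.02,0.18,0.3],[0,0,0,-0.1,0.024,0.2,0.3],[0,0,0,-0.15,0.06,0.18,0.3],[0,0,0,-0.18,0.1,0.1,0.3],[0,0,0,-0.18,0.15,0.05,0.3]]
  ]
}}

```text
time_s: 21.1
ee_pos: [432.2, 68.6, 292.7]
ee_rot: [179.8, 26.3, 166.4]
force: [0.8, 1.1, 0.9]
gripper_width: 32.0
gripper_force: 0.0
```

```bash
python3 - <<'E'
from h import *
p,d=grab('top','top8.png')
t=cv2.imread('pics/top8.png')
print(cv2.cvtColor(t,6)[184:196,319:331])
hs=cv2.cvtColor(t,cv2.COLOR_BGR2HSV);m=((hs[...,0]<8)|(hs[...,0]>172))&(hs[...,1]>130);m[:150]=0;m[240:]=0;m[:,:315]=0;m[:,340:]=0
v,u=np.where(m);print(len(v),u.mean(),v.mean(),v.min(),v.max())
# handle approach at the stop
R=tool(28); P=np.array([640.4,176.4,296.0]); plan(P-R[:,2]*110,R); print(env.state()['qpos'])
E
```

```text
[[136 135 134 136 138 143 146 148 148 148 148 149]
 [138 135 133 133 134 140 146 148 149 149 148 149]
 [146 138 134 132 135 141 146 149 149 149 149 149]
 [167 150 136 133 136 143 147 148 149 149 149 149]
 [188 167 146 137 138 142 147 147 148 148 149 148]
 [197 180 166 156 151 146 146 147 147 146 147 148]
 [194 188 184 181 175 167 160 159 155 151 150 148]
 [175 177 179 182 185 183 183 182 179 167 154 148]
 [154 155 157 163 170 177 179 180 180 169 151 146]
 [148 147 148 151 154 158 159 161 163 156 143 144]
 [148 150 149 149 150 151 151 154 153 144 139 143]
 [148 150 149 150 150 149 151 155 150 139 138 145]]
49 325.1224489795918 205.12244897959184 200 210
from [427.7  72.8 292.8] to [590.2 188.4 393.1] shift [162.4 115.5 100.4] rot [ 39.3 -10.5 -80.3] min rows 11.997991927443895
12 x [0.0364, -0.0097, -0.0743, 0.0677, 0.0481, 0.0418]
[ 18.1  -9.3 114.  -16.2  53.5 -51.4]
```

Finger row moved to 191, giving about 1.05: good. Back to the handle.

>>> {"op": "send_rows", "data": {
  "targets": [
    [[0.0364,-0.0097,-0.0743,0,0.02,0.1,0.4],[0.0364,-0.0097,-0.0743,0,0.03,0.1,0.4],[0.0364,-0.0097,-0.0743,0.03,0.05,0.1,0.4],[0.0364,-0.0097,-0.0743,0.06,0.06,0.08,0.4],[0.0364,-0.0097,-0.0743,0.08,0.06,0.05,0.4],[0.0364,-0.0097,-0.0743,0.08,0.06,0.03,0.4],[0.0364,-0.0097,-0.0743,0.09,0.06,0.02,0.4],[0.0364,-0.0097,-0.0743,0.1,0.06,0.01,0.4],[0.0364,-0.0097,-0.0743,0.1,0.06,0.01,0.4],[0.0364,-0.0097,-0.0743,0.1,0.06,0,0.4],[0.0364,-0.0097,-0.0743,0.1,0.05,0,0.4],[0.0364,-0.0097,-0.0743,0.07,0.01,0,0.4]]
  ]
}}

```text
time_s: 22.35
ee_pos: [595.6, 186.0, 389.1]
ee_rot: [152.5, -0.2, 76.5]
force: [-0.4, 0.3, 0.4]
gripper_width: 27.4
gripper_force: 0.0
```

```bash
python3 - <<'E'
from h import *
R=tool(28); P=np.array([640.4,176.4,296.0]); plan(P-R[:,2]*70,R); print(R[:,2]*70/200*1000); plan(P,R);print(env.state()['qpos'])
E
```

```text
from [595.6 186.  389.1] to [608.4 184.  357.8] shift [ 12.8  -2.  -31.3] rot [-0.3 -0.4  0.1] min rows 0.7522549179711059
1 x [-0.0031, -0.0046, 0.0012, 0.0641, -0.0101, -0.1563]
[ 159.8  -38.1 -309. ]
from [595.6 186.  389.1] to [640.4 176.4 296. ] shift [ 44.8  -9.6 -93.1] rot [-0.3 -0.4  0.1] min rows 2.3052358012759955
3 x [-0.001, -0.0015, 0.0004, 0.0746, -0.0161, -0.1551]
[ 25.1   7.8  84.2 -18.2  66.8  42.8]
```

>>> {"op": "send_rows", "data": {
  "targets": [
    [[-0.001,-0.001,0,0.064,-0.01,-0.156,0.4],[-0.001,-0.001,0,0.032,-0.0076,-0.062,0.4],[0,0,0,0.032,-0.0076,-0.062,0.4],[0,0,0,0.032,-0.0076,-0.062,0.4],[0,0,0,0.032,-0.0076,-0.062,0.4],[0,0,0,0.032,-0.0076,-0.062,0.4],[0,0,0,0,0,0,0.4],[0,0,0,0,0,0,0.4]]
  ]
}}

```text
time_s: 23.15
ee_pos: [639.7, 174.9, 296.9]
ee_rot: [152.2, 0.1, 76.7]
force: [0.4, 0.7, -0.5]
gripper_width: 27.5
gripper_force: 0.0
```

```bash
python3 - <<'E'
from h import *
s=env.state(); print(s['ee_pos']-np.array([640.4,176.4,296.0]),s['force'],s['gripper_width'])
p,d=grab('scene','scene9.png')
p=cv2.imread('pics/scene9.png')[110:310,230:450];cv2.imwrite('pics/c9.png',cv2.resize(p,None,fx=3,fy=3,interpolation=2))
E
```

```text
[-0.7 -1.5  0.9] [ 0.4  0.7 -0.5] 27.519146268843595
```

View pics/c9.png

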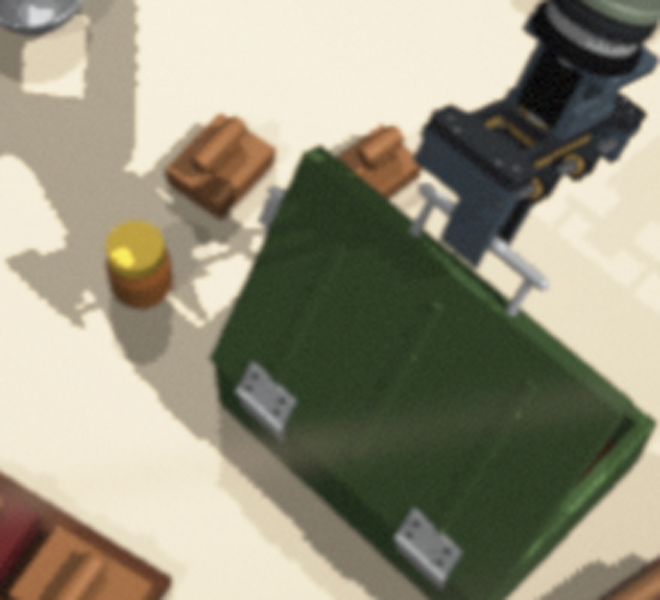

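Fingers straddle the bar at about (475,235). Close and compute the lowering arc.

>>> {"op": "send_rows", "data": {
  "targets": [
    [[0,0,0,0,0,0,1],[0,0,0,0,0,0,1],[0,0,0,0,0,0,1],[0,0,0,0,0,0,1],[0,0,0,0,0,0,1]]
  ],
  "grip_force": 25
}}

```text
time_s: 23.7
ee_pos: [639.2, 175.3, 297.5]
ee_rot: [152.2, 0.1, 76.7]
force: [-4.1, 1.4, 2.4]
gripper_width: 10.4
gripper_force: 25.0
```

```bash
python3 - <<'E'
from h import *
s=env.state(); print(s['ee_pos'],s['force'],s['gripper_width'])
np.set_printoptions(precision=4,suppress=True)
for a in np.arange(1.047,.74,-.02): print(round(a-.02,3),(handle(a-.02)-handle(a))/200, handle(a-.02)-handle(1.047))
E
```

```text
[639.2 175.3 297.5] [-4.1  1.4  2.4] 10.421176811416593
1.027 [-0.0212  0.0051 -0.0138] [-4.2399  1.0101 -2.7618]
1.007 [-0.0209  0.005  -0.0142] [-8.4253  2.0072 -5.6102]
0.987 [-0.0206  0.0049 -0.0147] [-12.5543   2.9909  -8.5441]
0.967 [-0.0204  0.0048 -0.0151] [-16.6255   3.9608 -11.5623]
0.947 [-0.0201  0.0048 -0.0155] [-20.6372   4.9165 -14.6636]
0.927 [-0.0198  0.0047 -0.0159] [-24.5877   5.8576 -17.8467]
0.907 [-0.0194  0.0046 -0.0163] [-28.4755   6.7838 -21.1104]
0.887 [-0.0191  0.0046 -0.0167] [-32.299    7.6947 -24.4534]
0.867 [-0.0188  0.0045 -0.0171] [-36.0568   8.5899 -27.8743]
0.847 [-0.0185  0.0044 -0.0175] [-39.7472   9.4691 -31.3718]
0.827 [-0.0181  0.0043 -0.0179] [-43.3688  10.3319 -34.9445]
0.807 [-0.0178  0.0042 -0.0182] [-46.9203  11.178  -38.5909]
0.787 [-0.0174  0.0041 -0.0186] [-50.4     12.007  -42.3096]
0.767 [-0.017   0.0041 -0.0189] [-53.8068  12.8186 -46.0991]
0.747 [-0.0167  0.004  -0.0193] [-57.1391  13.6125 -49.9578]
0.727 [-0.0163  0.0039 -0.0196] [-60.3957  14.3883 -53.8843]
```

>>> {"op": "send_rows", "data": {
  "targets": [
    [[0,0,0,-0.0212,0.005,-0.0138,1],[0,0,0,-0.0209,0.005,-0.0142,1],[0,0,0,-0.0206,0.005,-0.0147,1],[0,0,0,-0.0204,0.005,-0.0151,1],[0,0,0,-0.02,0.0048,-0.0155,1],[0,0,0,-0.0198,0.0047,-0.0159,1],[0,0,0,-0.0194,0.0046,-0.0163,1],[0,0,0,-0.019,0.0046,-0.0167,1],[0,0,0,0,0,0,1]]
  ]
}}

```text
time_s: 24.6
ee_pos: [606.0, 183.1, 271.3]
ee_rot: [152.3, 0.1, 76.7]
force: [-5.1, 1.6, 2.4]
gripper_width: 10.2
gripper_force: 25.0
```

```bash
python3 - <<'E'
from h import *
s=env.state(); print(s['ee_pos']-np.array([639.2,175.3,297.5]),s['force'],s['torque'])
print(hood_angle(handle(1.047)+s['ee_pos']-np.array([639.2,175.3,297.5])))
E
```

```text
[-33.2   7.8 -26.2] [-5.1  1.6  2.4] [0.4 0.6 0.1]
(np.float64(0.8799482954772635), np.float64(257.2866198968987))
```

>>> {"op": "send_rows", "data": {
  "targets": [
    [[0,0,0,-0.0188,0.0045,-0.017,1],[0,0,0,-0.0185,0.0044,-0.0173,1],[0,0,0,-0.018,0.0043,-0.0175,1],[0,0,0,-0.009,0.002,-0.009,1],[0,0,0,0,0,0,1]]
  ]
}}

```text
time_s: 25.1
ee_pos: [593.9, 186.0, 259.4]
ee_rot: [152.3, 0.1, 76.7]
force: [-0.5, 2.6, 0.1]
gripper_width: 10.5
gripper_force: 25.0
```

```bash
python3 - <<'E'
from h import *
s=env.state(); print(s['ee_pos']-np.array([639.2,175.3,297.5]),s['force'],s['torque'])
print(hood_angle(handle(1.047)+s['ee_pos']-np.array([639.2,175.3,297.5])))
E
```

```text
[-45.3  10.7 -38.1] [-0.5  2.6  0.1] [0.4 0.1 0.1]
(np.float64(0.8127354696547033), np.float64(257.1517711568944))
```

>>> {"op": "send_rows", "data": {
  "targets": [
    [[0,0,0,-0.009,0.002,-0.009,1],[0,0,0,-0.009,0.002,-0.009,1],[0,0,0,-0.0087,0.002,-0.0093,1],[0,0,0,-0.0087,0.002,-0.0093,1],[0,0,0,0,0,0,1]]
  ]
}}

```text
time_s: 25.6
ee_pos: [587.0, 187.6, 252.3]
ee_rot: [152.2, 0.1, 76.7]
force: [2.7, 2.4, -2.5]
gripper_width: 10.2
gripper_force: 25.0
```

```bash
python3 - <<'E'
from h import *
s=env.state(); print(s['ee_pos']-np.array([639.2,175.3,297.5]),s['force'],s['torque'])
print(hood_angle(handle(1.047)+s['ee_pos']-np.array([639.2,175.3,297.5])))
E
```

```text
[-52.2  12.3 -45.2] [ 2.7  2.4 -2.5] [ 0.5 -0.2  0.2]
(np.float64(0.7739627770965384), np.float64(257.4047550547901))
```

>>> {"op": "send_rows", "data": {
  "targets": [
    [[0,0,0,-0.0085,0.002,-0.0093,1],[0,0,0,-0.0085,0.002,-0.0093,1],[0,0,0,0,0,0,1]]
  ]
}}

```text
time_s: 25.9
ee_pos: [585.9, 187.9, 251.1]
ee_rot: [151.9, 0.1, 76.7]
force: [6.7, -0.9, 0.4]
gripper_width: 10.2
gripper_force: 25.0
```

```bash
python3 - <<'E'
from h import *
s=env.state(); print(s['ee_pos']-np.array([639.2,175.3,297.5]),s['force'],s['torque'])
print(hood_angle(handle(1.047)+s['ee_pos']-np.array([639.2,175.3,297.5])))
p,d=grab('top','top10.png')
t=cv2.imread('pics/top10.png')
for n in('rod_tip','socket_seat','rod_grip'): print(n,optics.place_of('top',n)[:1])
print(proj('top',sleeve(1.057,150)+by*27.5))
E
```

```text
[-53.3  12.6 -46.4] [ 6.7 -0.9  0.4] [-0.  -1.2  0. ]
(np.float64(0.7676218820019362), np.float64(257.41501604842443))
rod_tip [{'at': [318.6, 189.9], 'conf': 0.65}]
socket_seat [{'at': [316.7, 190.6], 'conf': 0.6}]
rod_grip [{'at': [326.6, 206.4], 'conf': 0.61}]
[318.  191.2]
```

>>> {"op": "send_rows", "data": {
  "targets": [
    [[0,0,0,-0.008,0.002,-0.0095,1],[0,0,0,0,0,0,1],[0,0,0,0,0,0,1]]
  ]
}}

```text
time_s: 26.4
ee_pos: [585.7, 188.0, 250.9]
ee_rot: [151.7, 0.0, 76.8]
force: [9.1, -3.5, 3.7]
gripper_width: 9.9
gripper_force: 25.0
```

```bash
python3 - <<'E'
from h import *
s=env.state(); print(s['force'],hood_angle(handle(1.047)+s['ee_pos']-np.array([639.2,175.3,297.5])))
E
```

```text
[ 9.1 -3.5  3.7] (np.float64(0.7664468734978668), np.float64(257.40670144279517))
```

>>> {"op": "send_rows", "data": {
  "targets": [
    [[0,0,0,0.01,-0.002,0.012,1],[0,0,0,0.006,-0.0015,0.006,1],[0,0,0,0,0,0,1],[0,0,0,0,0,0,0.4],[0,0,0,0,0,0,0.4],[0,0,0,0,0,0,0.4],[0,0,0,0,0,0,0.4]]
  ]
}}

```text
time_s: 27.1
ee_pos: [585.0, 187.6, 250.7]
ee_rot: [152.2, 0.1, 76.7]
force: [-0.2, -0.1, 0.1]
gripper_width: 27.5
gripper_force: 0.0
```

>>> {"op": "send_rows", "data": {
  "targets": [
    [[0,0,0,-0.022,0.005,0.044,0.4],[0,0,0,-0.045,0.011,0.088,0.4],[0,0,0,-0.045,0.011,0.088,0.4],[0,0,0,-0.06,0.011,0.11,0.4],[0,0,0,-0.11,0.02,0.15,0.4],[0,0,0,-0.15,0.02,0.1,0.4],[0,0,0,-0.15,0.02,0.05,0.4],[0,0,0,-0.15,0.02,0,0.4],[0,0,0,0,0,0,0.4]]
  ]
}}

```text
time_s: 28.0
ee_pos: [436.4, 211.7, 378.6]
ee_rot: [152.1, -0.0, 76.8]
force: [0.8, 0.3, -0.0]
gripper_width: 27.6
gripper_force: 0.0
```

```bash
python3 - <<'E'
from h import *
s=env.state(); print(s['ee_pos'],s['force'])
p,d=grab('top','top11.png');grab('scene','scene11.png')
for n in('rod_tip','socket_seat','hood_handle'):
  for c in('top','scene'): print(n,c,optics.place_of(c,n)[:1])
print([proj(c,handle(.768)) for c in('top','scene')])
a=cv2.resize(cv2.imread('pics/top11.png')[140:260,280:400],(390,390),interpolation=2)
b=cv2.resize(cv2.imread('pics/scene11.png')[110:310,250:450],(390,390),interpolation=2)
cv2.imwrite('pics/c11.png',np.hstack([a,b]))
E
```

```text
[436.4 211.7 378.6] [ 0.8  0.3 -0. ]
rod_tip top [{'at': [317.7, 190.5], 'conf': 0.62}]
rod_tip scene [{'at': [331.0, 182.1], 'conf': 0.5}]
socket_seat top [{'at': [315.9, 190.3], 'conf': 0.94}]
socket_seat scene [{'at': [405.2, 185.9], 'conf': 0.6}]
hood_handle top [{'at': [250.6, 201.7], 'conf': 0.9}]
hood_handle scene [{'at': [405.6, 185.3], 'conf': 0.7}]
[array([249. , 202.2]), array([403.8, 185.3])]
```

View pics/c11.png

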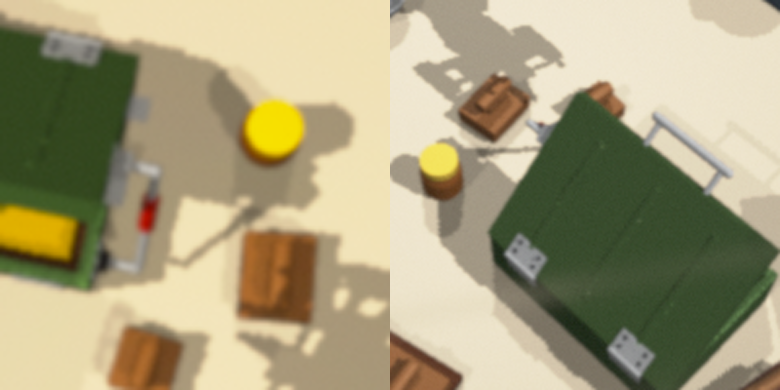

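The hood rests at 0.768 on the rod, with the handle where the model predicts it. The rod's bent end enters the catch at (125,170) in the left crop, and the bystanders are in place. I hand in.

```bash
python3 -c "
from workcell import env
print(env.job_done())"
```

```text
the job is handed in; nothing more can be done
None
```

The hood was lifted to its stop, then lowered onto the prop rod. It rests at about 0.77 rad with the rod's bent end in the catch, the arm is clear of it, and the job is handed in at about 28 s of the 72 s allowed.

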